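# Move the ring basket onto the locking display fork

### The arm

A 7-joint arm with a two-finger parallel gripper is mounted at the origin on the work surface. World frame = base frame: x ahead of the robot, y to its left, z up, the work surface at z = 0. Lengths are in mm, angles in rad, forces in N, time in s.
With the tool pointing down it reaches from about 425 to 925 mm from the base axis. Payload 6.8 kg.
Tool frame: the origin (TCP) lies midway between the tips of the shut fingers; the grasp point (between the pads) lies 19 mm behind it; z points along the fingers, y is the direction in which the jaws open and shut (so a half turn about z gives the same grasp; the last joint's range is limited). The gripper opens to 88 mm and grips with 3 to 60 N. Pads are 20 mm wide; open, the fingers measure 115 mm over their backs; the gripper's body (75 mm by 178 mm) begins 61 mm behind the grasp point.
Start: joints at [-1.387, 0.477, 0.022, 1.555, -0.011, 1.109, -0.083], TCP at [194.178, 646.485, 222.664] pointing down, gripper open.
Joint ranges: [-2.96, 2.96], [-0.34, 2.1], [-1.41, 1.46], [0.24, 2.44], [-1.37, 4.51], [0.17, 1.92], [-2.96, 2.96]. Speed limits (rad/s): [2.39, 2.39, 3.14, 3.14, 3.14, 3.14, 3.14].

### API

Orientations are given as a unit quaternion [w, x, y, z].
In Python, from rig import robot, optics, job_done gives the robot as it stands. The module is installed in compiled form; this text tells all that it offers.
- The arm moves only by the shell command python3 -m creep 'ROWS' [OPENING] [FORCE]. ROWS is JSON, a list of rows, each an object with "delta_pos": the shift along the tool's x, y, z normalised to -1 to 1, where 1 is 0.025 m, a list of three; "turn": the turn about the tool's z normalised to -1 to 1, where 1 is 0.12 rad. In form: [{"delta_pos": [dx, dy, dz], "turn": turn}, ...]. A call has 1 to 12 rows; each row shifts and turns the commanded pose from where the row before left it, along the tool's axes as they then stand; what a row does not reach is not made up. A row lasts 1/12 s, in which the tool goes at most 41.7 mm and 7.16 degrees, less where a joint would pass 70% of its speed; a pose out of reach is approached as far as the arm can. A call with a number of a shift or a turn outside -1 to 1 is refused whole. A call with a gripper value outside its range is refused whole. OPENING is the closure, from 0 (fully open) to 1 (shut), set as the call begins (- or left out, the last holds). The fingers move at their own pace and stop on an object; FORCE is the grip in N (left out, the last holds). Time passes only in rows, so rows that do not move let the fingers close. It gives the time, the measured TCP pose, the force and the opening at its end, in the units of the state.
- robot.read_state(): the state, without advancing time (a new reading comes with each control period).
- optics.get_image(name): name is "scene" or "top" or "wrist"; returns the picture (400x640x3 uint8, blue, green, red); there is no depth.
- optics.calibration(name): a dict with "intrinsics" (3x3 intrinsics, pixels), "k1" (the pictures are not rectified: a ray, as slopes to the right and down, at radius r is drawn at 1 + k1 r^2 times it, then the intrinsics apply), "rvec" (rotation vector, rad) and "tvec" (3), from world to camera coordinates, as OpenCV has them. Camera axes: x right, y down, z forward; pixel columns grow to the right and rows downward; lengths in mm; the calibration is good to about 2 mm. A picture is of the moment at which its call begins: read the wrist's pose just before it. calibration takes no time and is no camera call; for the wrist camera it gives the pose at the moment of the call.
- job_done(): hands the job in, once; it reports no verdict.
The state is a dict: "time": time; "joint_positions": joint angles; "qvel": joint speeds; "joint_torque": joint torques, N m; "position": TCP position; "ee_rot": TCP orientation; "force": force on the tool from outside, world axes, zero at the start; "wrist_torque": the same for the moment, N m; "gripper_width": finger opening in mm.
Only numpy, scipy, OpenCV 4.12 (cv2) and the standard library are available. Lean on these libraries where they do the work, as an engineer would, in place of code of your own. Each camera call takes 0.05 s, during which the arm holds its last target. There are 200 camera calls.

### The job

The wire basket with the boxed rings hangs by its bar on the plain grey stand: lift it off by the wooden grip and hang it on the blue stand's fork instead, keeping it level all the way and never setting it down. The blue fork's height is set by hand, so feel the bar down onto its prongs, then slide it gently along them, under the lips and past both orange spring keepers, until it is fully home against the stops with both keepers sprung up in front of it, and let go. Never force the fork or drop the basket onto it, keep the boxes in the basket and leave the rest of the stall alone.

Things in the scene. Friction and masses are not known exactly. Their poses are not given: they have to be found in the camera images.
- grip (a point): Centre of the basket's wooden grip, on the axis of its hanging bar. Grip block 16 mm (x) by 44 mm (y, along the bar) by 18 mm high, pinched from above across its 16 mm. Bar: 8 mm round chrome rod along y, bare from the grip out to 85 mm either side, where uprights lead down to the tray. z up. The tray's rim is 100 mm and its underside 150 mm below this point.
- tray_floor (a point): Middle of the basket's inner floor (blue liner), 146 mm below the centre of the grip; axes as the basket's.
- basket: The loose wire basket; origin at the centre of its underside, 150 mm below the centre of the grip; x across the bar, y along it, z up. Tray 100 mm (x) by 190 mm (y) by 50 mm deep. 0.26 to 0.46 kg plus two 50 g boxes; hangs level, free to swing about the bar.
- rest: Plain grey stand, fixed, where the basket starts. Origin on the table under its post. Prongs point to its -x: two level 8 mm round rods at y = +50 and -50 mm, open above; they turn up 162 mm before the post axis and end 178 mm before it, tip tops 14 mm above the centre of a lying bar. Post 20 mm thick, 256 mm high; foot plate 110 x 160 x 12 mm.
- rest_fork (a point): Between the grey stand's prongs, 117 mm before its post axis, at the height of the centre of a bar lying on them (230 mm); axes as the stand's. To take the basket off, lift the bar over the upturned tips, then draw it out towards the stand's -x; the prongs pass between bar and tray.
- display: Blue stand with the locking fork, fixed; origin on the table under its post, prongs pointing to its -x. Post, foot, prongs and upturned tips as the grey stand's. The fork is clamped at a hand-set height that is NOT reported: the centre of a bar lying on its prongs is 210 to 250 mm above the table, to be felt or seen. All contact on this fork, weight included, must stay under 20 N.
- keeper_left (a joint): Angle (rad) of the blue fork's orange keeper beside the prong, at y = +41 mm: 0 up (locked), 0.24 pressed down level with the prong. Pivot 131 mm and free end 103 mm before the post axis, sloping up towards the post; the bar sliding in rides it down against a spring (1.5 to 2.6 N at its free end, up to 4 N where first met), and it springs back to 0 behind the bar.
- keeper_right (a joint): Same for the orange keeper at y = -41 mm.
- ring_box_a: Red ring box 42 x 42 x 36 mm standing loose in the +y half of the basket; origin at its underside. 50 g.
- ring_box_b: Black ring box, same size, standing loose in the -y half of the basket; origin at its underside.
- hammer: Small hammer lying on the table, about 0.25 m long, less than 50 mm high: bystander.
- notepad: White notepad 150 x 105 x 14 mm with a black clip: bystander.
- pen: Blue pen 130 mm long, 9 mm thick, lying on the table: bystander.
- punch_block: Dark wooden block 60 x 90 mm with upright punches, 100 mm high: bystander.
- mandrel: Tapered steel ring stick 225 mm high on a wooden foot 90 x 90 mm: bystander.
- display_landing (a point): Middle of the blue fork's landing stretch, 148 mm before the post axis, midway between the prongs, drawn at 230 mm whatever the fork's real height (210 to 250 mm); axes as the stand's. The bar comes in over the tips, is lowered here (centre 139 to 156 mm before the post axis is clear), then slid along the prongs to the stand's +x.
- display_home (a point): Where the bar's centre is when home against the stops, 93 mm before the post axis, midway between the prongs; drawn at 230 mm whatever the fork's real height. Over this seat each prong has a lip: flared mouth from 122 mm before the post axis, 12 mm clear above the prong. With the bar within 3.5 mm of home the keepers spring up in front of it.
Not all that is in view belongs to the job. Leave any red look-alike of the basket alone.

How it is judged:
By the outcome, as a careful person would: the job done as asked, in the order asked, and still so for the second after the job is handed in, with the robot touching nothing.
It also fails if it takes over 72 s, if anything falls off the work surface, if the arm or the gripper's body presses on something with over 40 N, if the wrist force passes 120 N, or if a joint passes its speed limit or range.

## Working session

There is one attempt and no reset: what is moved stays moved. The work goes in short steps, Python scripts to look and compute and a shell command to move; the robot and the scene stay as the last step left them, time stands still between calls to the robot, and variables do not carry over. Pictures are saved under pics/ and viewed, about 8 in all and at most 12, crops included, and the job is handed in when it is done.

```bash
mkdir -p pics && python3 - <<'E'
from rig import robot, optics
import cv2,json
s=robot.read_state()
print({k:s[k] for k in('time','position','ee_rot','force','gripper_width')})
for n in('scene','top'):
    cv2.imwrite(f'pics/{n}0.png',optics.get_image(n)); c=optics.calibration(n); print(n,c)
E
```

```text
{'time': 0.0, 'position': array([194.02151687, 645.91079538, 221.71100513]), 'ee_rot': array([-6.63267984e-05,  1.45354446e-01,  9.89379254e-01, -8.79007936e-04]), 'force': array([ 0.18962845, -0.48773909, -0.08964844]), 'gripper_width': 87.64140663506141}
scene {'intrinsics': array([[517.98199108,   0.        , 313.43747518],
       [  0.        , 517.98199108, 204.99082463],
       [  0.        ,   0.        ,   1.        ]]), 'k1': -0.03438645063237107, 'rvec': array([ 2.05229402,  0.56164312, -0.35372032]), 'tvec': array([-438.35036029,   15.95067209, 1880.02527871])}
top {'intrinsics': array([[450.15742175,   0.        , 320.31982423],
       [  0.        , 450.15742175, 192.71019435],
       [  0.        ,   0.        ,   1.        ]]), 'k1': -0.13026319951708107, 'rvec': array([ 2.146757  , -2.17688547,  0.12512108]), 'tvec': array([   8.21228846,  552.49299807, 1487.35946954])}
```

View pics/scene0.png

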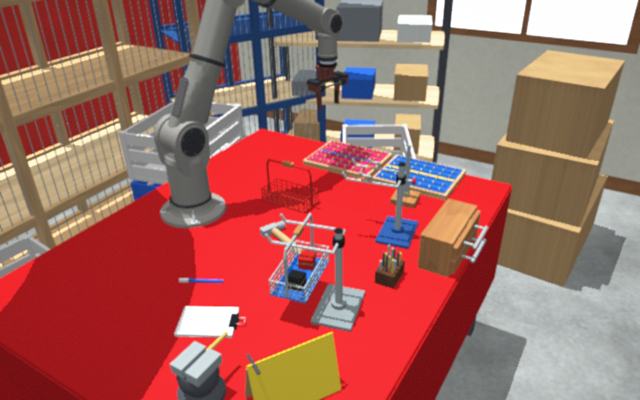

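View pics/top0.png

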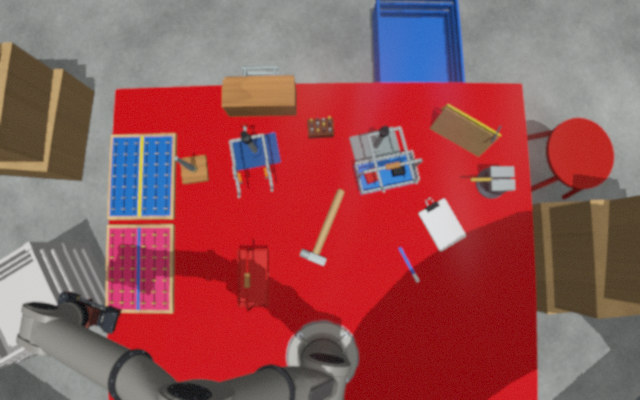

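The grey stand (scene 340,300; top 385,150) holds the basket with the red and black boxes. The empty red basket (scene 290,185; top 253,275) is the look-alike, to be left alone. The blue stand is at scene 397,225 and top 250,150. I'll check these in enlarged crops.

```bash
python3 - <<'E'
import cv2,numpy as np
t=cv2.imread('pics/top0.png');s=cv2.imread('pics/scene0.png')
def crop(im,u,v,w=100,h=75,k=4):
    c=cv2.resize(im[v:v+h,u:u+w],None,fx=k,fy=k,interpolation=cv2.INTER_CUBIC)
    for i in range(0,w,20):cv2.putText(c,str(u+i),(i*k,8),0,.3,(255,255,255),1);cv2.line(c,(i*k,10),(i*k,14),(0,255,255),1)
    for i in range(0,h,10):cv2.putText(c,str(v+i),(0,i*k+4),0,.3,(255,255,255),1)
    return c
cv2.imwrite('pics/crops.png',np.vstack([np.hstack([crop(t,210,122),crop(t,340,122)]),np.hstack([crop(s,335,115,100,75),crop(s,265,205,100,75)])]))
E
```

```text
(no output)
```

View pics/crops.png

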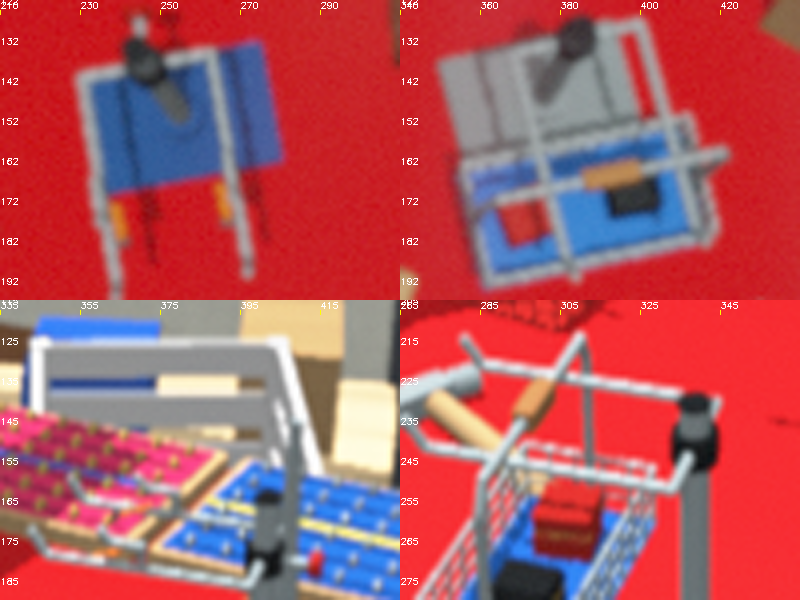

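Confirmed: the target basket has red and black boxes and a wooden grip at about top (393,166) and scene (299,230). Next I'll fit both stand poses from the pixels I read.

```bash
cat > h.py <<'E'
import numpy as np,cv2
from scipy.optimize import least_squares
from scipy.spatial.transform import Rotation as R
def proj(c,P):
    P=np.atleast_2d(P).astype(float); q=P@cv2.Rodrigues(c['rvec'])[0].T+c['tvec']; s=q[:,:2]/q[:,2:]
    s=s*(1+c['k1']*(s**2).sum(1,keepdims=True)); K=c['intrinsics']
    return s@K[:2,:2].T+K[:2,2]
def tri(obs,x0=(600,0,230)):
    r=least_squares(lambda p:np.concatenate([(proj(c,p)-uv).ravel() for c,uv in obs]),x0); return r.x,r.fun
E
cat > fit.py <<'E'
from h import *
from rig import optics
T,S=optics.calibration('top'),optics.calibration('scene')
print('grip',*tri([(T,(393,165.75)),(S,(298.7,230))]))
def fit(name,obs,x0):
    # params x,y,yaw,h,d
    def world(p,k):
        x,y,a,h,d=p
        L={'post':(0,0,256),'tl':(-176,50,h+12),'tr':(-176,-50,h+12),'cl':(-d,50,h-8),'cr':(-d,-50,h-8)}[k]
        return np.array([x+np.cos(a)*L[0]-np.sin(a)*L[1],y+np.sin(a)*L[0]+np.cos(a)*L[1],L[2]])
    f=lambda p:np.concatenate([(proj(c,world(p,k))-uv).ravel() for c,k,uv in obs])
    r=least_squares(f,x0,loss='soft_l1');print(name,r.x.round(3));
    for (c,k,uv),e in zip(obs,f(r.x).reshape(-1,2)):print('  ','T' if c is T else 'S',k,e.round(1))
fit('grey',[(T,'tl',(383,190.75)),(T,'tr',(417.5,182)),(T,'cl',(370,134.5)),(T,'cr',(399.5,128.5)),(S,'post',(338.3,230.5)),(S,'tl',(281,214.25)),(S,'tr',(266.5,235))],[700,-150,.2,230,20])
fit('blue',[(T,'tl',(239.5,196.25)),(T,'tr',(272,190.75)),(T,'cl',(230.75,141.5)),(T,'cr',(263.25,135.75)),(S,'post',(402,164.25)),(S,'tl',(353,159.5)),(S,'tr',(343.75,172.5))],[700,200,.2,230,20])
E
python3 fit.py
```

```text
grip [ 607.37948323 -215.10807225  231.58168622] [-0.16586488 -0.22012701 -0.23720954  0.0241639 ]
grey [ 7.15815e+02 -1.97072e+02  2.11000e-01  2.27322e+02  1.60000e+00]
   T tl [ 0.9 -0.5]
   T tr [-0.8  0.7]
   T cl [-1.   0.5]
   T cr [ 1.5 -0.5]
   S post [ 0.7 -0.4]
   S tl [0.1 0.4]
   S tr [-0.6 -0.3]
blue [7.05642e+02 2.22548e+02 1.68000e-01 2.05941e+02 2.32700e+00]
   T tl [-0.6 -0. ]
   T tr [-0.  -0.5]
   T cl [0.5 0. ]
   T cr [ 0.  -0.1]
   S post [ 0.5 -1.2]
   S tl [-0.3 -0. ]
   S tr [-1.   0.1]
```

```bash
python3 -m creep '[{"delta_pos":[0,0,-0.8],"turn":1},{"delta_pos":[0,0,-0.8],"turn":1},{"delta_pos":[0,0,-0.8],"turn":1},{"delta_pos":[0,0,-0.8],"turn":1},{"delta_pos":[0,0,-0.8],"turn":1},{"delta_pos":[0,0,-0.8],"turn":1},{"delta_pos":[0,0,-0.8],"turn":1},{"delta_pos":[0,0,-0.8],"turn":1},{"delta_pos":[0,0,-0.8],"turn":0.9}]' 0 && python3 -m creep '[{"delta_pos":[-1,0.75,0],"turn":0},{"delta_pos":[-1,0.75,0],"turn":0},{"delta_pos":[-1,0.75,0],"turn":0},{"delta_pos":[-1,0.75,0],"turn":0},{"delta_pos":[-1,0.75,0],"turn":0},{"delta_pos":[-1,0.75,0],"turn":0},{"delta_pos":[-1,0.75,0],"turn":0},{"delta_pos":[-1,0.75,0],"turn":0},{"delta_pos":[-1,0.75,0],"turn":0},{"delta_pos":[-1,0.75,0],"turn":0},{"delta_pos":[-1,0.75,0],"turn":0},{"delta_pos":[-1,0.75,0],"turn":0}]'
```

```text
time: 0.85
position: [194.0, 646.2, 403.1]
ee_rot: [0.0, 0.631, 0.776, -0.0]
force: [-0.2, 0.3, 0.2]
gripper_width: 87.4
time: 1.85
position: [477.8, 399.0, 402.3]
ee_rot: [-0.0, 0.629, 0.778, -0.0]
force: [-0.1, -0.8, 0.7]
gripper_width: 87.9
```

```bash
python3 -m creep '[{"delta_pos":[-1,0,0],"turn":0},{"delta_pos":[-1,0,0],"turn":0},{"delta_pos":[-1,0,0],"turn":0},{"delta_pos":[-1,0,0],"turn":0},{"delta_pos":[-1,0,0],"turn":0},{"delta_pos":[-1,0,0],"turn":0},{"delta_pos":[-1,0,0],"turn":0},{"delta_pos":[-1,0,0],"turn":0},{"delta_pos":[0,0,0],"turn":0}]' && python3 - <<'E'
from rig import robot,optics
import cv2,json
c=optics.calibration('wrist');cv2.imwrite('pics/w1.png',optics.get_image('wrist'))
import pickle;pickle.dump(c,open('w1.pkl','wb'));print(c)
from h import *
print(-cv2.Rodrigues(c['rvec'])[0].T@c['tvec'])
E
python3 -m creep '[{"delta_pos":[-1,0,0],"turn":0},{"delta_pos":[-1,0,0],"turn":0},{"delta_pos":[-1,0,0],"turn":0},{"delta_pos":[-1,0,0],"turn":0},{"delta_pos":[-1,0,0],"turn":0},{"delta_pos":[-1,0,0],"turn":0},{"delta_pos":[-1,0,0],"turn":0},{"delta_pos":[-1,0,0],"turn":0},{"delta_pos":[-1,0,0],"turn":0},{"delta_pos":[-1,0,0],"turn":0},{"delta_pos":[-1,0,0],"turn":0},{"delta_pos":[-1,0,0],"turn":0}]' && python3 -m creep '[{"delta_pos":[-1,0,0],"turn":0},{"delta_pos":[-1,0,0],"turn":0},{"delta_pos":[-1,0,0],"turn":0},{"delta_pos":[-1,0,0],"turn":0},{"delta_pos":[-1,0,0],"turn":0},{"delta_pos":[0,0,0],"turn":0}]' && python3 - <<'E'
from rig import robot,optics
import cv2,pickle
c=optics.calibration('wrist');cv2.imwrite('pics/w2.png',optics.get_image('wrist'));pickle.dump(c,open('w2.pkl','wb'))
E
```

```text
time: 2.6
position: [520.2, 198.3, 402.9]
ee_rot: [0.001, 0.632, 0.775, -0.0]
force: [0.9, -1.0, -0.2]
gripper_width: 88.1
{'intrinsics': array([[355.18648044,   0.        , 316.91585907],
       [  0.        , 355.18648044, 198.03566632],
       [  0.        ,   0.        ,   1.        ]]), 'k1': -0.005730717493547598, 'rvec': array([-2.83181399, -0.28823334, -0.04305158]), 'tvec': array([-549.28300677,   -3.19252119,  589.94791041])}
[503.91038088 276.433287   565.17211236]
time: 3.65
position: [582.2, -88.1, 402.2]
ee_rot: [-0.0, 0.628, 0.778, 0.0]
force: [-0.1, -0.6, 0.1]
gripper_width: 88.1
time: 4.15
position: [607.6, -214.9, 401.8]
ee_rot: [0.0, 0.631, 0.776, -0.001]
force: [-0.2, -0.6, -0.4]
gripper_width: 87.7
```

View pics/w1.png

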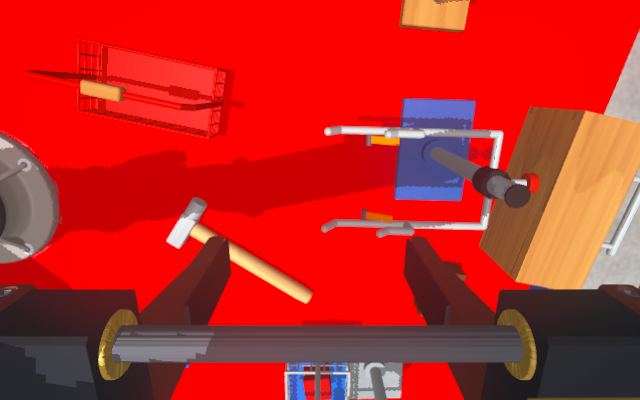

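View pics/w2.png

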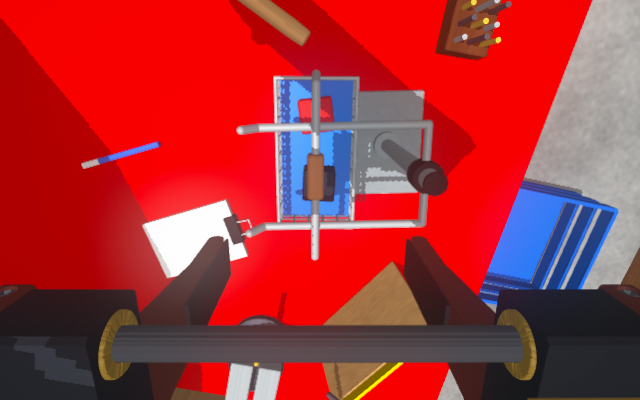

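w1 shows the blue fork with tips at (329,131) and (327,227), back corners at (500,134) and (488,226), and its post top at (516,194). w2 shows the grip's top face at (315,176), the bar from (316,75) to (315,257), and the grey tips at (241,130) and (250,233). I'll refit with these.

```bash
python3 - <<'E'
import re
s=open('fit.py').read()
s=s.replace("T,S=","import pickle\nA,B=[pickle.load(open(f,'rb')) for f in('w1.pkl','w2.pkl')]\nT,S=")
s=s.replace("'T' if c is T else 'S'","'TSAB'[[c is q for q in (T,S,A,B)].index(True)]")
s=s.replace("(S,(298.7,230))]))","(S,(298.7,230)),(B,(315,176))]))\nprint(proj(B,[607.4-85*-.21,-215+-85*.978,230]),proj(B,[607.4+85*-.21,-215+85*.978,230]))")
s=s.replace("(S,'tr',(266.5,235))","(S,'tr',(266.5,235)),(B,'tl',(241,130)),(B,'tr',(250,233)),(B,'cl',(430,124)),(B,'cr',(422,223)),(B,'post',(433,180))")
s=s.replace("(S,'tr',(343.75,172.5))","(S,'tr',(343.75,172.5)),(A,'tl',(329,131)),(A,'tr',(327,228)),(A,'cl',(500,134)),(A,'cr',(488,226)),(A,'post',(517,195))")
open('fit.py','w').write(s)
E
python3 fit.py; python3 -c "
from rig import robot;s=robot.read_state();print(s['joint_positions'].round(2) if hasattr(s['joint_positions'],'round') else s['joint_positions'],s['force'])"
```

```text
grip [ 605.57960756 -215.04847444  231.27613205] [-0.18102467  0.39718879 -0.80942598 -0.07752692  0.39809048 -0.01047718]
[[317.67125302 256.05085815]] [[316.7922603   83.50408576]]
grey [ 7.13668e+02 -1.94302e+02  2.26000e-01  2.28024e+02  3.82000e-01]
   T tl [1.  0.2]
   T tr [-0.8  0.9]
   T cl [-1.9  1. ]
   T cr [ 0.5 -0.5]
   S post [ 0.4 -1.2]
   S tl [-0.7 -0.1]
   S tr [-0.8 -0.6]
   B tl [0.1 0. ]
   B tr [-0.6 -0.1]
   B cl [-0.5  0. ]
   B cr [ 0.6 -0.6]
   B post [5.  4.5]
blue [7.05001e+02 2.23192e+02 1.78000e-01 2.08033e+02 6.10000e-02]
   T tl [-0.3  0.2]
   T tr [ 0.3 -0.7]
   T cl [ 0.1 -0.4]
   T cr [-0.4 -1. ]
   S post [ 0.4 -1.3]
   S tl [-0.7 -0.5]
   S tr [-1.1 -0.3]
   A tl [-0.1  0.3]
   A tr [-1.4  0.2]
   A cl [ 0.6 -0.5]
   A cr [-3.3 -0.9]
   A post [4.5 1.2]
[-0.26  0.38  0.72  1.42 -0.25  1.44  0.66] [ 0.25751631  0.21222439 -0.01565906]
```

```bash
python3 -m creep '[{"delta_pos":[0,-0.07,1],"turn":0},{"delta_pos":[0,0,1],"turn":0},{"delta_pos":[0,0,1],"turn":0},{"delta_pos":[0,0,1],"turn":0},{"delta_pos":[0,0,1],"turn":0},{"delta_pos":[0,0,1],"turn":0},{"delta_pos":[0,0,0.8],"turn":0},{"delta_pos":[0,0,0.5],"turn":0},{"delta_pos":[0,0,0.3],"turn":0},{"delta_pos":[0,0,0],"turn":0}]' && python3 -m creep '[{"delta_pos":[0,0,0],"turn":0},{"delta_pos":[0,0,0],"turn":0},{"delta_pos":[0,0,0],"turn":0},{"delta_pos":[0,0,0],"turn":0},{"delta_pos":[0,0,0],"turn":0},{"delta_pos":[0,0,0],"turn":0},{"delta_pos":[0,0,0],"turn":0},{"delta_pos":[0,0,0],"turn":0}]' 0.6 25 && python3 - <<'E'
from rig import optics
import cv2
cv2.imwrite('pics/w3.png',optics.get_image('wrist'))
E
```

```text
time: 5.03
position: [606.0, -209.5, 211.2]
ee_rot: [-0.001, 0.628, 0.778, -0.0]
force: [-0.6, 0.0, -0.4]
gripper_width: 87.7
time: 5.7
position: [606.2, -211.3, 212.7]
ee_rot: [0.0, 0.629, 0.778, 0.0]
force: [-0.4, 0.8, 0.8]
gripper_width: 38.3
```

View pics/w3.png

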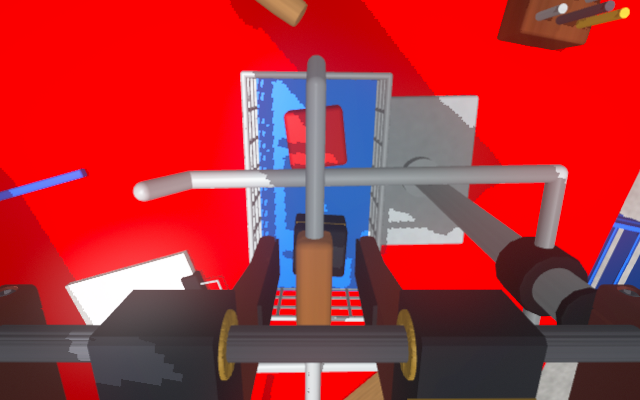

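w3: the fingers straddle the grip, centred at x≈316 px and parallel to the bar. I'll close and grip.

```bash
python3 -m creep '[{"delta_pos":[0,0,0],"turn":0},{"delta_pos":[0,0,0],"turn":0},{"delta_pos":[0,0,0],"turn":0},{"delta_pos":[0,0,0],"turn":0},{"delta_pos":[0,0,0],"turn":0},{"delta_pos":[0,0,0],"turn":0}]' 1 30 && python3 -m creep '[{"delta_pos":[0,0,0],"turn":0},{"delta_pos":[0,0,0],"turn":0},{"delta_pos":[0,0,0],"turn":0},{"delta_pos":[0,0,0],"turn":0}]'
```

```text
time: 6.25
position: [606.0, -211.3, 212.6]
ee_rot: [-0.0, 0.629, 0.778, -0.0]
force: [-1.2, -0.4, 1.0]
gripper_width: 15.6
time: 6.58
position: [606.0, -211.3, 212.6]
ee_rot: [-0.0, 0.629, 0.778, -0.0]
force: [-1.3, 0.2, 1.7]
gripper_width: 15.8
```

```bash
python3 -m creep '[{"delta_pos":[0,0,-0.03],"turn":0},{"delta_pos":[0,0,-0.06],"turn":0},{"delta_pos":[0,0,-0.1],"turn":0},{"delta_pos":[0,0,-0.15],"turn":0},{"delta_pos":[0,0,-0.2],"turn":0},{"delta_pos":[0,0,-0.2],"turn":0},{"delta_pos":[0,0,-0.2],"turn":0},{"delta_pos":[0,0,-0.2],"turn":0},{"delta_pos":[0,0,-0.15],"turn":0},{"delta_pos":[0,0,-0.1],"turn":0},{"delta_pos":[0,0,-0.05],"turn":0},{"delta_pos":[0,0,0],"turn":0}]' 1 40 && python3 - <<'E'
from rig import optics,robot
import cv2
cv2.imwrite('pics/w4.png',optics.get_image('wrist'));s=robot.read_state();print(s['wrist_torque'],s['force'],s['position'])
cv2.imwrite('pics/s4.png',cv2.resize(optics.get_image('scene')[190:320,220:380],None,fx=5,fy=4.5))
E
```

```text
time: 7.58
position: [606.3, -211.3, 248.9]
ee_rot: [0.0, 0.629, 0.778, 0.0]
force: [-0.3, 1.4, -5.2]
gripper_width: 15.4
[0.00184134 0.06596487 0.03475382] [ 0.59759918  0.29453865 -4.0465573 ] [ 606.15650024 -211.25886535  248.67016044]
```

View pics/s4.png

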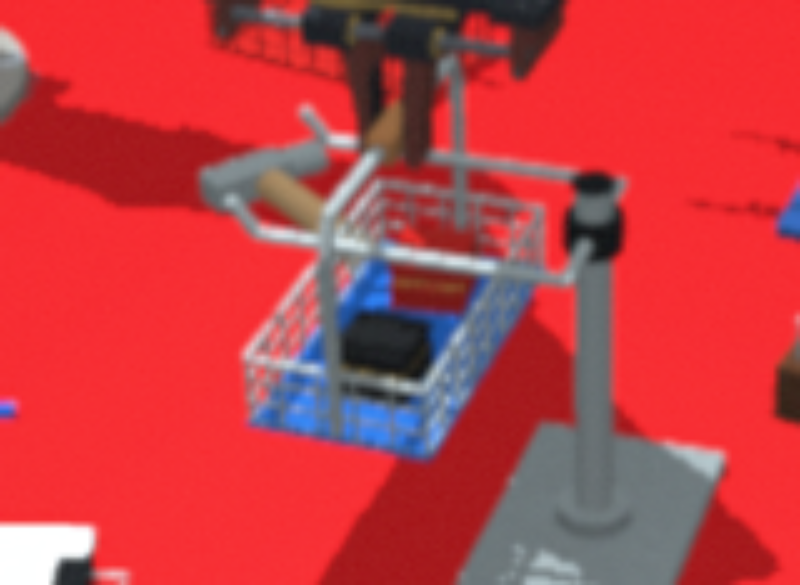

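Lifted cleanly: the basket is level with both boxes inside, and the tips are cleared. Next I'll draw it out and carry it across.

```bash
python3 -m creep '[{"delta_pos":[0,-0.1,0],"turn":0},{"delta_pos":[0,-0.25,0],"turn":0},{"delta_pos":[0,-0.4,0],"turn":0},{"delta_pos":[0,-0.55,0],"turn":0},{"delta_pos":[0,-0.6,0],"turn":0},{"delta_pos":[0,-0.6,0],"turn":0},{"delta_pos":[0,-0.6,0],"turn":0},{"delta_pos":[0,-0.6,0],"turn":0},{"delta_pos":[0,-0.55,0],"turn":0},{"delta_pos":[0,-0.4,0],"turn":0},{"delta_pos":[0,-0.25,0],"turn":0},{"delta_pos":[0,-0.1,0],"turn":0}]' && python3 -m creep '[{"delta_pos":[0.1,0.018,0],"turn":0},{"delta_pos":[0.2,0.036,0],"turn":0},{"delta_pos":[0.3,0.053,0],"turn":0},{"delta_pos":[0.4,0.071,0],"turn":0},{"delta_pos":[0.5,0.09,0],"turn":0},{"delta_pos":[0.5,0.09,0],"turn":0},{"delta_pos":[0.5,0.09,0],"turn":0},{"delta_pos":[0.5,0.09,0],"turn":0},{"delta_pos":[0.5,0.09,0],"turn":0},{"delta_pos":[0.5,0.09,0],"turn":0},{"delta_pos":[0.5,0.09,0],"turn":0},{"delta_pos":[0.5,0.09,0],"turn":0}]' && python3 -m creep '[{"delta_pos":[0.5,0.09,0],"turn":0},{"delta_pos":[0.5,0.09,0],"turn":0},{"delta_pos":[0.5,0.09,0],"turn":0},{"delta_pos":[0.5,0.09,0],"turn":0},{"delta_pos":[0.5,0.09,0],"turn":0},{"delta_pos":[0.5,0.09,0],"turn":0},{"delta_pos":[0.5,0.09,0],"turn":0},{"delta_pos":[0.5,0.09,0],"turn":0},{"delta_pos":[0.5,0.09,0],"turn":0},{"delta_pos":[0.5,0.09,0],"turn":0},{"delta_pos":[0.5,0.09,0],"turn":0},{"delta_pos":[0.5,0.09,0],"turn":0}]'  && python3 -m creep '[{"delta_pos":[0.5,0.09,0],"turn":0.1},{"delta_pos":[0.5,0.09,0],"turn":0.1},{"delta_pos":[0.5,0.09,0],"turn":0.08},{"delta_pos":[0.5,0.09,0],"turn":0},{"delta_pos":[0.5,0.09,0],"turn":0},{"delta_pos":[0.5,0.09,0],"turn":0},{"delta_pos":[0.5,0.09,0],"turn":0},{"delta_pos":[0.5,0.09,0],"turn":0},{"delta_pos":[0.5,0.09,0],"turn":0},{"delta_pos":[0.4,0.07,0],"turn":0},{"delta_pos":[0.3,0.05,0],"turn":0},{"delta_pos":[0.2,0.03,0],"turn":0}]' && python3 -m creep '[{"delta_pos":[0,0,0],"turn":0},{"delta_pos":[0,0,0],"turn":0},{"delta_pos":[0,0,0],"turn":0},{"delta_pos":[0,0,0],"turn":0},{"delta_pos":[0,0,0],"turn":0},{"delta_pos":[0,0,0],"turn":0}]' && python3 - <<'E'
from rig import optics,robot
import cv2,pickle
pickle.dump(optics.calibration('wrist'),open('w5.pkl','wb'));cv2.imwrite('pics/w5.png',optics.get_image('wrist'));s=robot.read_state();print(s['wrist_torque'],s['force'],s['position'])
cv2.imwrite('pics/s5.png',optics.get_image('scene'))
E
```

```text
time: 8.68
position: [482.7, -237.9, 248.8]
ee_rot: [-0.0, 0.629, 0.777, 0.0]
force: [-0.3, 0.1, -5.3]
gripper_width: 16.0
time: 9.68
position: [479.9, -108.5, 248.6]
ee_rot: [-0.0, 0.628, 0.778, 0.0]
force: [0.6, 0.2, -4.0]
gripper_width: 15.7
time: 10.68
position: [474.4, 43.7, 248.6]
ee_rot: [-0.0, 0.628, 0.778, 0.0]
force: [0.7, -0.4, -4.2]
gripper_width: 15.7
time: 11.68
position: [473.6, 180.2, 248.6]
ee_rot: [-0.0, 0.641, 0.767, -0.0]
force: [0.2, -0.4, -5.1]
gripper_width: 15.4
time: 12.18
position: [473.8, 178.5, 248.7]
ee_rot: [-0.0, 0.642, 0.767, 0.0]
force: [-0.6, 1.1, -4.3]
gripper_width: 15.8
[-0.04860315  0.03589656  0.0551483 ] [-1.18278626  1.05292921 -4.87802168] [473.73847948 178.62514219 248.69543085]
```

View pics/w5.png

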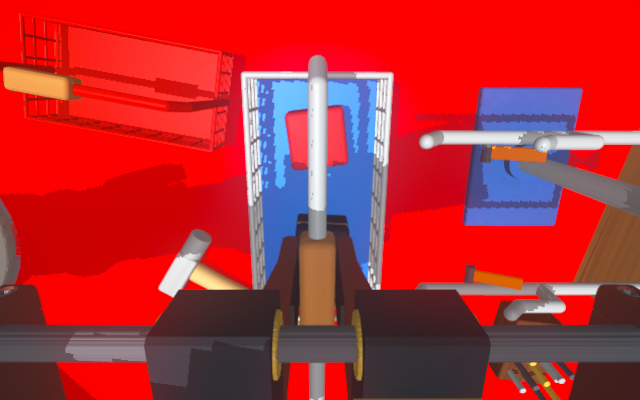

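w5: the blue fork is ahead, with its left tip at (428,141) and right tip at (419,287), the left prong at (630,137), and keepers at (518,155) and (497,279). The basket is level with its bar vertical at x≈317 px. I'll refine the blue fork's pose.

```bash
cat > fit2.py <<'E'
from h import *
from rig import optics
import pickle
T,S=optics.calibration('top'),optics.calibration('scene')
A,C=[pickle.load(open(f,'rb')) for f in('w1.pkl','w5.pkl')]
obs=[(T,'tl',(239.5,196.25)),(T,'tr',(272,190.75)),(T,'cl',(230.75,141.5)),(T,'cr',(263.25,135.75)),(S,'tl',(353,159.5)),(S,'tr',(343.75,172.5)),(A,'tl',(329,131)),(A,'tr',(327,228)),(A,'cl',(500,134)),(A,'cr',(488,226)),(C,'tl',(428,141)),(C,'tr',(419,287)),(C,'pl',(630,137)),(C,'pr',(595,289.5))]
def world(p,k):
    x,y,a,h,d,e1,e2=p
    L={'tl':(-176,50,h+12),'tr':(-176,-50,h+12),'cl':(-d,50,h-8),'cr':(-d,-50,h-8),'pl':(-e1,50,h-8),'pr':(-e2,-50,h-8)}[k]
    return np.array([x+np.cos(a)*L[0]-np.sin(a)*L[1],y+np.sin(a)*L[0]+np.cos(a)*L[1],L[2]])
for sub in (obs,obs[:6],obs[6:10],obs[10:]):
    f=lambda p:np.concatenate([(proj(c,world(p,k))-uv).ravel() for c,k,uv in sub]+[(p-[705,223,.178,215,0,50,70])*[.01,.01,.1,.01,.1,.001,.001]])
    r=least_squares(f,[705,223,.178,210,5,50,70],loss='soft_l1');print(r.x.round(3),r.fun[:2*len(sub)].round(1))
# bar in w5: x-direction of bar pixel line
for y in(-85,-60,40,85):
    print(y,proj(C,[473.7-np.sin(.1775)*y,178.6+np.cos(.1775)*y,266]))
E
python3 fit2.py
```

```text
[7.05932e+02 2.23018e+02 1.76000e-01 2.06964e+02 4.91000e-01 5.01230e+01
 4.81940e+01] [-0.3 -0.1  0.2 -0.9  0.2 -0.6 -0.3 -1.  -0.4 -0.2 -0.8  0.   0.9  0.1
 -0.7 -0.2  0.6 -0.3 -3.4 -1.   1.3  0.3 -4.7 15.8 -0.   0.1 -0.  -3.8]
[7.05812e+02 2.23252e+02 1.71000e-01 2.05760e+02 2.41800e+00 5.00000e+01
 7.00000e+01] [-0.6 -0.  -0.1 -0.7  0.3  0.1 -0.2 -0.2 -0.2  0.  -0.8  0.2]
[ 7.05720e+02  2.23152e+02  1.78000e-01  2.08077e+02 -3.52000e-01
  5.00000e+01  7.00000e+01] [ 0.6  0.5 -0.7  0.4  1.7 -0.3 -2.3 -0.7]
[ 7.13302e+02  2.21584e+02  1.76000e-01  1.85235e+02 -0.00000e+00
  3.79800e+01  3.82900e+01] [  1.5   0.   -3.    1.1  -0.    0.1  -0.  -16. ]
-85 [[317.34954331 416.83508353]]
-60 [[317.32104348 378.53258608]]
40 [[317.17838395 187.53520555]]
85 [[317.0940105   75.13524697]]
```

```bash
python3 -m creep '[{"delta_pos":[0.01,0.1,0],"turn":0.01},{"delta_pos":[0.02,0.2,0],"turn":0},{"delta_pos":[0.03,0.3,0],"turn":0},{"delta_pos":[0.03,0.4,0],"turn":0},{"delta_pos":[0.03,0.4,0],"turn":0},{"delta_pos":[0.03,0.4,0],"turn":0},{"delta_pos":[0.02,0.4,0],"turn":0},{"delta_pos":[0.01,0.4,0],"turn":0},{"delta_pos":[0,0.4,0],"turn":0},{"delta_pos":[0,0.3,0],"turn":0},{"delta_pos":[0,0.15,0],"turn":0},{"delta_pos":[0,0.07,0],"turn":0}]' && python3 -m creep '[{"delta_pos":[0,0,0.1],"turn":0},{"delta_pos":[0,0,0.2],"turn":0},{"delta_pos":[0,0,0.25],"turn":0},{"delta_pos":[0,0,0.25],"turn":0},{"delta_pos":[0,0,0.25],"turn":0},{"delta_pos":[0,0,0.25],"turn":0},{"delta_pos":[0,0,0.25],"turn":0},{"delta_pos":[0,0,0.2],"turn":0},{"delta_pos":[0,0,0.1],"turn":0},{"delta_pos":[0,0,0.04],"turn":0},{"delta_pos":[0,0,0],"turn":0},{"delta_pos":[0,0,0],"turn":0}]' && python3 - <<'E'
from rig import optics,robot
import cv2,pickle
pickle.dump(optics.calibration('wrist'),open('w6.pkl','wb'));cv2.imwrite('pics/w6.png',optics.get_image('wrist'));s=robot.read_state();print(s['wrist_torque'],s['force'],s['position'])
E
```

```text
time: 13.28
position: [560.2, 198.7, 248.5]
ee_rot: [0.0, 0.642, 0.766, -0.0]
force: [-1.2, 0.1, -4.8]
gripper_width: 16.1
time: 14.28
position: [559.8, 198.8, 201.6]
ee_rot: [0.0, 0.642, 0.767, 0.0]
force: [0.2, 0.3, -5.3]
gripper_width: 15.5
[-0.01506639  0.06183912 -0.02868798] [-0.02859329  0.25015902 -3.98898456] [559.83875159 198.83616726 201.74561636]
```

View pics/w6.png

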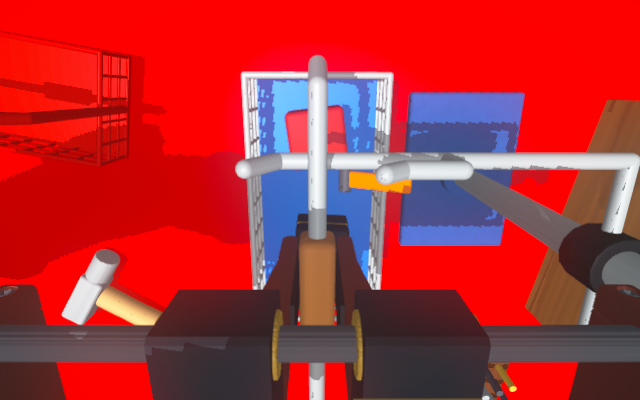

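w6: the bar (x≈317 px) hangs over the landing stretch, between the bend (283) and the keeper pivot (345), about 146 mm before the post. I'll now feel down in small steps.

```bash
python3 -m creep '[{"delta_pos":[0,0,0.04],"turn":0},{"delta_pos":[0,0,0.04],"turn":0},{"delta_pos":[0,0,0.04],"turn":0},{"delta_pos":[0,0,0],"turn":0}]' && for i in 1; do python3 -c "
from rig import robot;s=robot.read_state();print(s['force'],s['position'])"; done; python3 -m creep '[{"delta_pos":[0,0,0.04],"turn":0},{"delta_pos":[0,0,0.04],"turn":0},{"delta_pos":[0,0,0],"turn":0}]'; python3 -m creep '[{"delta_pos":[0,0,0.04],"turn":0},{"delta_pos":[0,0,0],"turn":0}]'
```

```text
time: 14.67
position: [559.4, 198.8, 198.2]
ee_rot: [-0.0, 0.642, 0.767, -0.0]
force: [0.1, -0.2, -5.0]
gripper_width: 15.2
[ 0.08695319 -0.19895401 -5.01834625] [559.42826338 198.77654216 198.20580717]
time: 14.92
position: [559.4, 198.7, 196.2]
ee_rot: [-0.0, 0.642, 0.767, -0.0]
force: [-0.1, -0.9, -5.2]
gripper_width: 16.2
time: 15.08
position: [559.5, 198.8, 195.2]
ee_rot: [-0.0, 0.642, 0.767, -0.0]
force: [1.0, -1.3, -5.8]
gripper_width: 15.8
```

```bash
python3 -m creep '[{"delta_pos":[0,0,0.04],"turn":0},{"delta_pos":[0,0,0],"turn":0}]'|egrep 'pos|force'; python3 -m creep '[{"delta_pos":[0,0,0.03],"turn":0},{"delta_pos":[0,0,0],"turn":0}]'|egrep 'pos|force';
```

```text
position: [559.5, 198.8, 194.2]
force: [-0.2, 0.1, -4.5]
position: [559.5, 198.8, 193.5]
force: [-0.5, 0.3, -5.2]
```

```bash
python3 -m creep '[{"delta_pos":[0,0,0.03],"turn":0},{"delta_pos":[0,0,0],"turn":0}]'|egrep 'pos|force'
```

```text
position: [559.6, 198.8, 193.0]
force: [-0.9, 0.0, -3.4]
```

```bash
python3 -m creep '[{"delta_pos":[0,0,0.02],"turn":0},{"delta_pos":[0,0,0],"turn":0}]'|egrep 'pos|force'; python3 -c "
from rig import robot;s=robot.read_state();print(s['wrist_torque'])"
```

```text
position: [559.7, 198.8, 192.8]
force: [-1.8, 0.2, -1.7]
[-0.09180086  0.35201439 -0.00158709]
```

```bash
python3 -m creep '[{"delta_pos":[0,0,0.02],"turn":0},{"delta_pos":[0,0,0],"turn":0}]'|egrep 'pos|force'; python3 -c "
from rig import robot;s=robot.read_state();print(s['wrist_torque'])"
```

```text
position: [559.7, 198.8, 192.6]
force: [-1.8, 0.2, 3.6]
[-0.24058436  0.69119761 -0.003909  ]
```

Contact: Fz went from −5 to +3.6 N at TCP z≈192.9, so the bar is on the prongs at a fork height of about 210.5 mm. I'll ease off slightly and slide.

```bash
python3 -m creep '[{"delta_pos":[0,0,-0.01],"turn":0},{"delta_pos":[0,0.04,0],"turn":0},{"delta_pos":[0,0.06,0],"turn":0},{"delta_pos":[0,0.06,0],"turn":0},{"delta_pos":[0,0.04,0],"turn":0},{"delta_pos":[0,0,0],"turn":0}]'|egrep 'pos|force'; python3 -c "
from rig import robot;s=robot.read_state();print(s['wrist_torque'])"
```

```text
position: [563.4, 199.6, 192.5]
force: [-7.7, -0.6, 8.0]
[-0.33185972  1.61586722 -0.0504712 ]
```

```bash
python3 -m creep '[{"delta_pos":[0,0.06,0],"turn":0},{"delta_pos":[0,0.06,0],"turn":0},{"delta_pos":[0,0.04,0],"turn":0},{"delta_pos":[0,0,0],"turn":0}]'|egrep 'pos|force'; python3 -c "
from rig import robot;s=robot.read_state();print(s['wrist_torque'])"
```

```text
position: [567.5, 200.4, 192.5]
force: [-5.9, -1.7, 6.4]
[-0.3322984   1.40627222 -0.0049793 ]
```

```bash
python3 -m creep '[{"delta_pos":[0,0,-0.02],"turn":0},{"delta_pos":[0,0.04,0],"turn":0},{"delta_pos":[0,0.04,0],"turn":0},{"delta_pos":[0,0,0],"turn":0}]'|egrep 'pos|force'; python3 -c "
from rig import robot;s=robot.read_state();print(s['wrist_torque'])"
```

```text
position: [570.0, 200.8, 192.6]
force: [-4.9, -0.1, 2.5]
[-0.17227891  0.97166599 -0.01883168]
```

```bash
python3 -m creep '[{"delta_pos":[0,0.04,0],"turn":0},{"delta_pos":[0,0.04,0],"turn":0},{"delta_pos":[0,0.04,0],"turn":0},{"delta_pos":[0,0,0],"turn":0}]'|egrep 'pos|force'; python3 -c "
from rig import robot;s=robot.read_state();print(s['wrist_torque'])"
```

```text
position: [573.2, 201.3, 192.6]
force: [-3.3, -1.2, 4.0]
[-0.17427466  0.94687956 -0.00728129]
```

```bash
python3 -m creep '[{"delta_pos":[0,0.04,0],"turn":0},{"delta_pos":[0,0.04,0],"turn":0},{"delta_pos":[0,0.04,0],"turn":0},{"delta_pos":[0,0,0],"turn":0}]'|egrep 'pos|force'; python3 -c "
from rig import robot;s=robot.read_state();print(s['wrist_torque'])"
```

```text
position: [576.2, 201.8, 192.6]
force: [-3.8, -0.2, 2.4]
[-0.13333343  0.86984716  0.07484323]
```

```bash
python3 -m creep '[{"delta_pos":[0,0.04,0],"turn":0},{"delta_pos":[0,0.04,0],"turn":0},{"delta_pos":[0,0.04,0],"turn":0},{"delta_pos":[0,0,0],"turn":0}]'|egrep 'pos|force'; python3 -c "
from rig import robot;s=robot.read_state();print(s['wrist_torque'])"
```

```text
position: [579.3, 202.3, 192.6]
force: [-3.0, -0.2, 2.8]
[-0.09730806  0.92503197 -0.03661712]
```

```bash
python3 -m creep '[{"delta_pos":[0,0.04,0],"turn":0},{"delta_pos":[0,0.04,0],"turn":0},{"delta_pos":[0,0.04,0],"turn":0},{"delta_pos":[0,0,0],"turn":0}]'|egrep 'pos|force'; python3 -c "
from rig import robot;s=robot.read_state();print(s['wrist_torque'])"
```

```text
position: [582.3, 202.8, 192.6]
force: [-3.0, -0.8, 3.1]
[-0.17109603  0.92736122 -0.02996189]
```

```bash
python3 -m creep '[{"delta_pos":[0,0.04,0],"turn":0},{"delta_pos":[0,0.04,0],"turn":0},{"delta_pos":[0,0.04,0],"turn":0},{"delta_pos":[0,0,0],"turn":0}]'|egrep 'pos|force'; python3 -c "
from rig import robot;s=robot.read_state();print(s['wrist_torque'])"
```

```text
position: [583.4, 203.0, 192.6]
force: [-11.5, -0.1, 8.7]
[-0.48129161  2.33401982 -0.00405801]
```

```bash
python3 -m creep '[{"delta_pos":[0,0.04,0],"turn":0},{"delta_pos":[0,0.04,0],"turn":0},{"delta_pos":[0,0.04,0],"turn":0},{"delta_pos":[0,0,0],"turn":0}]'|egrep 'pos|force'; python3 -c "
from rig import robot;s=robot.read_state();print(s['wrist_torque'])"
```

```text
position: [586.2, 203.6, 192.6]
force: [-10.9, -2.0, 8.2]
[-0.45882432  2.39830267  0.00436485]
```

```bash
python3 -m creep '[{"delta_pos":[0,0.04,0],"turn":0},{"delta_pos":[0,0.04,0],"turn":0},{"delta_pos":[0,0.04,0],"turn":0},{"delta_pos":[0,0,0],"turn":0}]'|egrep 'pos|force'; python3 -c "
from rig import robot,optics;s=robot.read_state();print(s['wrist_torque'])
import cv2;cv2.imwrite('pics/w7.png',optics.get_image('wrist'))"
```

```text
position: [589.4, 204.2, 192.6]
force: [-9.8, -1.4, 8.2]
[-0.41742456  2.19521274 -0.02097593]
```

```bash
python3 -m creep '[{"delta_pos":[0,0,-0.02],"turn":0},{"delta_pos":[0,0.04,0],"turn":0},{"delta_pos":[0,0.04,0],"turn":0},{"delta_pos":[0,0,0],"turn":0}]'|egrep 'pos|force'; python3 -c "
from rig import robot;s=robot.read_state();print(s['wrist_torque'])"
```

```text
position: [591.9, 204.5, 192.8]
force: [-7.0, -0.7, 4.4]
[-0.26663208  1.61382361 -0.03530182]
```

View pics/w7.png

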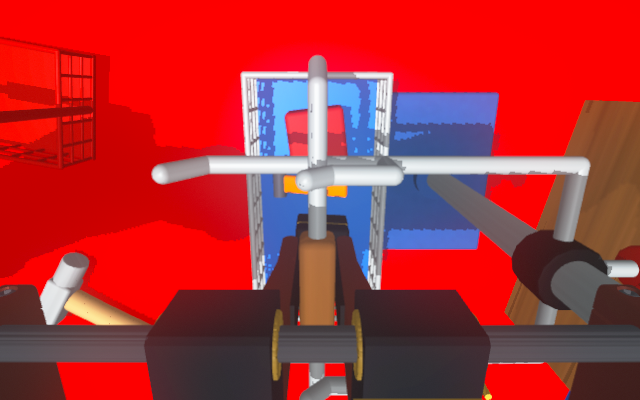

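w7: the bar (x≈317 px) is under the lip mouth and riding the keeper, and the basket is level. I'll keep going.

```bash
python3 -m creep '[{"delta_pos":[0,0.04,0],"turn":0},{"delta_pos":[0,0.04,0],"turn":0},{"delta_pos":[0,0.04,0],"turn":0},{"delta_pos":[0,0,0],"turn":0}]'|egrep 'pos|force'; python3 -c "
from rig import robot;s=robot.read_state();print(s['wrist_torque'])"
```

```text
position: [595.1, 205.1, 192.8]
force: [-6.3, -0.7, 4.0]
[-0.29960299  1.46528934 -0.0233975 ]
```

```bash
python3 -m creep '[{"delta_pos":[0,0.04,0],"turn":0},{"delta_pos":[0,0.04,0],"turn":0},{"delta_pos":[0,0.04,0],"turn":0},{"delta_pos":[0,0,0],"turn":0}]'|egrep 'pos|force'; python3 -c "
from rig import robot;s=robot.read_state();print(s['wrist_torque'])"
```

```text
position: [598.3, 205.6, 192.8]
force: [-6.6, -0.7, 3.0]
[-0.2272926   1.37128025 -0.00367549]
```

```bash
python3 -m creep '[{"delta_pos":[0,0.04,0],"turn":0},{"delta_pos":[0,0.04,0],"turn":0},{"delta_pos":[0,0.04,0],"turn":0},{"delta_pos":[0,0,0],"turn":0}]'|egrep 'pos|force'; python3 -c "
from rig import robot,optics;s=robot.read_state();print(s['wrist_torque'])"
```

```text
position: [601.4, 206.2, 192.8]
force: [-5.4, -0.8, 3.0]
[-0.23363199  1.29801085 -0.019111  ]
```

```bash
python3 -m creep '[{"delta_pos":[0,0.04,0],"turn":0},{"delta_pos":[0,0.04,0],"turn":0},{"delta_pos":[0,0.04,0],"turn":0},{"delta_pos":[0,0,0],"turn":0}]'|egrep 'pos|force'
```

```text
position: [605.9, 207.0, 192.9]
force: [1.3, -0.1, -2.3]
```

```bash
python3 -m creep '[{"delta_pos":[0,0.04,0],"turn":0},{"delta_pos":[0,0.04,0],"turn":0},{"delta_pos":[0,0,0],"turn":0}]'|egrep 'pos|force'; python3 -c "
from rig import robot;s=robot.read_state();print(s['wrist_torque'])"
```

```text
position: [606.7, 207.1, 192.9]
force: [-1.4, -0.3, -2.4]
[-0.10410269  0.34846756  0.03591732]
```

```bash
python3 -m creep '[{"delta_pos":[0,0.04,0],"turn":0},{"delta_pos":[0,0.04,0],"turn":0},{"delta_pos":[0,0,0],"turn":0}]'|egrep 'pos|force'; python3 -c "
from rig import robot,optics;s=robot.read_state();print(s['wrist_torque'])"
```

```text
position: [609.0, 207.6, 193.0]
force: [0.4, -0.0, -3.0]
[-0.03946538  0.12585453 -0.01300574]
```

```bash
python3 -m creep '[{"delta_pos":[0,0.04,0],"turn":0},{"delta_pos":[0,0.02,0],"turn":0},{"delta_pos":[0,0,0],"turn":0}]'|egrep 'pos|force'
```

```text
position: [610.4, 207.8, 193.0]
force: [-0.2, -0.6, -4.0]
```

```bash
python3 -m creep '[{"delta_pos":[0,0.04,0],"turn":0},{"delta_pos":[0,0,0],"turn":0}]'|egrep 'pos|force'; python3 -c "
from rig import robot;s=robot.read_state();print(s['wrist_torque'])"
```

```text
position: [610.6, 207.9, 193.0]
force: [-3.7, 0.5, -1.6]
[-0.21805193  0.87622356  0.09323679]
```

```bash
python3 -m creep '[{"delta_pos":[0,0.03,0],"turn":0},{"delta_pos":[0,0,0],"turn":0}]'|egrep 'pos|force'; python3 -c "
from rig import robot,optics;s=robot.read_state();print(s['wrist_torque'])"
```

```text
position: [610.7, 207.9, 192.9]
force: [-7.2, -1.8, -1.1]
[-0.30869854  1.33342622  0.0654614 ]
```

The stop is felt: x is stalled at 610.7 with Fx at −7 N, and the keepers released earlier. I'll ease the push off and check with a composite picture.

```bash
python3 -m creep '[{"delta_pos":[0,-0.02,0],"turn":0},{"delta_pos":[0,-0.005,0],"turn":0},{"delta_pos":[0,0,0],"turn":0}]'|egrep 'time|pos|force'; python3 - <<'E'
from rig import optics
import cv2,numpy as np
r=lambda im,w,h:cv2.resize(im,(w,h),interpolation=cv2.INTER_CUBIC)
w=optics.get_image('wrist');s=optics.get_image('scene')
cv2.imwrite('pics/c8.png',np.hstack([r(w[30:330,180:440],450,520),r(s[120:250,325:412],350,520)]))
E
```

```text
time: 22.47
position: [610.6, 207.9, 192.9]
force: [-5.4, -1.4, -1.5]
```

View pics/c8.png

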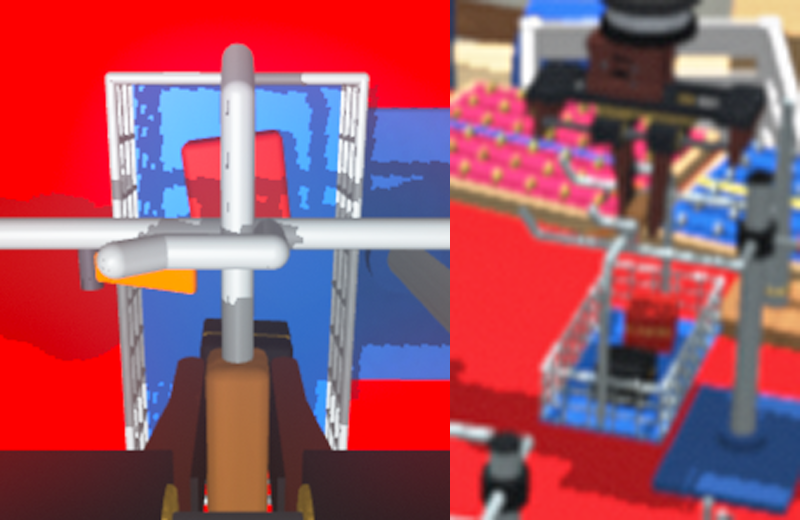

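c8: the bar is fully in under the lip. The left keeper's free end (crop x≈195) is up in front of the bar's edge (≈222). The basket is level with both boxes inside. I'll unload fully, open partway, and check before rising.

```bash
python3 -m creep '[{"delta_pos":[0,-0.01,0.01],"turn":0},{"delta_pos":[0,0,0],"turn":0},{"delta_pos":[0,0,0],"turn":0}]'|egrep 'pos|force'; python3 -m creep '[{"delta_pos":[0,0,0],"turn":0},{"delta_pos":[0,0,0],"turn":0},{"delta_pos":[0,0,0],"turn":0},{"delta_pos":[0,0,0],"turn":0},{"delta_pos":[0,0,0],"turn":0},{"delta_pos":[0,0,0],"turn":0},{"delta_pos":[0,0,0],"turn":0},{"delta_pos":[0,0,0],"turn":0}]' 0.5
```

```text
position: [610.7, 207.9, 192.9]
force: [-4.7, -0.8, -0.6]
time: 23.48
position: [611.2, 208.0, 192.9]
ee_rot: [0.0, 0.642, 0.767, 0.0]
force: [0.6, -0.3, 0.1]
gripper_width: 43.8
```

Force is zero after the release. I'll rise straight up and inspect from above.

```bash
python3 -m creep '[{"delta_pos":[0,0,-0.1],"turn":0},{"delta_pos":[0,0,-0.2],"turn":0},{"delta_pos":[0,0,-0.4],"turn":0},{"delta_pos":[0,0,-0.6],"turn":0},{"delta_pos":[0,0,-0.8],"turn":0},{"delta_pos":[0,0,-0.8],"turn":0},{"delta_pos":[0,0,-0.8],"turn":0},{"delta_pos":[0,0,-0.8],"turn":0},{"delta_pos":[0,0,-0.6],"turn":0},{"delta_pos":[0,0,-0.3],"turn":0},{"delta_pos":[0,0,0],"turn":0}]'&& python3 -m creep '[{"delta_pos":[-1,0,-0.5],"turn":0},{"delta_pos":[-1,0,-0.5],"turn":0},{"delta_pos":[-1,0,-0.5],"turn":0},{"delta_pos":[-1,0,-0.5],"turn":0},{"delta_pos":[0,0,0],"turn":0},{"delta_pos":[0,0,0],"turn":0}]' && python3 - <<'E'
from rig import optics
import cv2,numpy as np
r=lambda im,w,h:cv2.resize(im,(w,h),interpolation=cv2.INTER_CUBIC)
w=optics.get_image('wrist');s=optics.get_image('scene')
cv2.imwrite('pics/w9.png',w)
cv2.imwrite('pics/c9.png',np.vstack([r(w[0:260,180:580],800,420),r(s[130:250,330:430],400,180).repeat(2,1)]))
E
```

```text
time: 24.4
position: [612.1, 208.0, 330.6]
ee_rot: [0.001, 0.642, 0.766, 0.002]
force: [-0.3, -0.4, 0.2]
gripper_width: 43.9
time: 24.9
position: [628.8, 107.5, 377.9]
ee_rot: [0.0, 0.644, 0.765, 0.0]
force: [-0.3, 0.7, -0.4]
gripper_width: 43.9
```

View pics/c9.png

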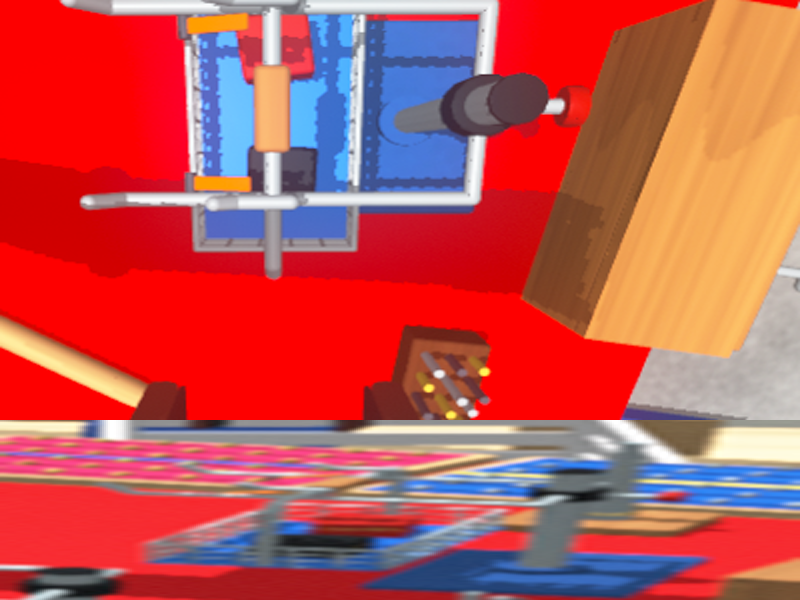

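c9: the basket hangs level on the blue fork, and both orange keepers (free ends at crop x≈248 and 250) stand clear in front of the bar (edge ≈265) on both sides. Both boxes are inside and the gripper is clear, so I'm handing in.

```bash
python3 -c "
from rig import job_done;print(job_done())"
```

```text
the job is handed in; nothing more can be done
None
```

The basket now hangs on the blue stand's fork, fully home against the stops, and I handed the job in at about 25 s.

I lifted it off the grey stand by the wooden grip and carried it level across. I felt the bar down onto the prongs, which put the fork height at about 210.5 mm, then slid it in until it met the stops.

- **Keepers:** the sliding force fell to about zero as the bar passed them. In the last picture both free ends stand clear in front of the bar, evenly on the two sides. Their angles can't be read directly, so this is judged by eye and by the force drop.
- **Stops:** the bar stalled at x = 610.7 mm with about 7 N of push, roughly 3 mm short of where my camera fit of the stand had put home. I trusted the contact.
- **Force:** the most I estimated on the fork was about 17.5 N while on the keepers, against the 20 N limit. That comes from readings between moves, so a brief higher peak could have gone unseen. I eased off straight after.
- **Release and surroundings:** the force read about zero after letting go. The basket hung level with both boxes inside, the gripper was clear, and the red look-alike and the other stall items were not touched.

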